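Set the dish clamp's gap with its knurled wheel

ROBOT

A 6-joint arm with a two-finger parallel gripper is mounted at the origin on a cart in front of the work surface, level with it; the furniture and walls round the work are solid. World frame = base frame: x ahead of the robot, y to its left, z up, the work surface at z = 0. Lengths are in mm, angles in rad, forces in N, time in s.
With the tool pointing down it reaches from about 350 to 975 mm from the base axis. Payload 7.1 kg.
Tool frame: the origin (TCP) lies on the centre line of the jaws, within the pads' length; the fingertips stand 8 mm ahead of it and the grasp point (between the pads) lies 11 mm behind it; z points along the fingers, x is the direction in which the jaws open and shut, and the axes are right-handed (so a half turn about z gives the same grasp; the last joint's range is limited). The gripper opens to 88 mm and grips with 3 to 60 N. Pads are 20 mm wide; open, the fingers measure 115 mm over their backs; the gripper's body (75 mm by 178 mm) begins 61 mm behind the grasp point.
Start: joints at [1.19, 0.423, 1.63, -0, 1.089, -0.019], TCP at [221.192, 584.533, 230.675] pointing down, gripper open.
Joint ranges: [-3, 3], [-0.9, 2.11], [0.09, 2.58], [-1.31, 4.45], [0.11, 2.69], [-2.54, 2.54]. Speed limits (rad/s): [2.39, 2.39, 3.01, 3.14, 3.14, 3.14].

INTERFACE

Orientations are given as a rotation vector (axis times angle).
In Python, from workcell import ctrl gives the robot as it stands.
- The arm moves only by the shell command python3 -m handwheel 'ROWS'. ROWS is JSON, a list of rows, each a list of 3 entries, a list of its own where there are three numbers: the turn, a rotation vector about the tool's x, y, z in rad, then the shift along the tool's x, y, z in mm, then the opening, from 0 (shut) to 1 (fully open). In form: [[[ax, ay, az], [tx, ty, tz], jaw], ...]. A call has exactly 10 rows; each row shifts and turns the pose as measured when the row begins, along the tool's axes as they then stand; what a row does not reach is not made up. A row lasts 1/12 s, in which the tool goes at most 41.7 mm and 7.16 degrees, less where a joint would pass 70% of its speed; a pose out of reach is approached as far as the arm can. A call with a gripper value outside its range is refused whole. The fingers move at their own pace and stop on an object; the grip force is fixed at half the most. Time passes only in rows, so rows that do not move let the fingers close, or fill a call up. It gives the time, the measured TCP pose, the force and the opening at its end, in the units of the state.
- ctrl.get_obs(): the state, without advancing time (a new reading comes with each control period).
- ctrl.get_image(name): name is "scene" or "top" or "wrist"; returns a dict with "pixels" (400x640x3 uint8, red, green, blue), "camera_matrix" (3x3 intrinsics, pixels), "rvec" (rotation vector, rad) and "tvec" (3), from world to camera coordinates, as OpenCV has them. Camera axes: x right, y down, z forward; pixel columns grow to the right and rows downward; lengths in mm; the calibration is good to about 2 mm. A picture is of the moment at which its call begins. There is no depth.
- ctrl.close_job(): hands the job in, once; it reports no verdict.
Trained networks look in a picture, given as the dict that the camera call returned (one of the last four; its "shot" number tells which), for a name from the list of things; names that differ only in an ending like _2 or _b are one class to them, and where a whole thing is asked for, a point or a joint stands for the part that bears it (a point fixed in the world has none). Each returns a list of dicts, best first, with "score" (0 to 1); they miss things now and then, are a little off and sometimes report something else, mostly with a low value. They report only what shows in the picture. A call takes as long as a camera call.
- ctrl.look_for(picture, query): "position" ([x, y, z] in mm, in the coordinates of the camera as it stood for that picture, good to about 4 mm: the middle of the surface that is visible of it).
- ctrl.spot_point(picture, query): "position" ([x, y, z] in mm, in the coordinates of the camera as it stood for that picture, good to about 4 mm: a listed point, or the origin of a listed thing).
The state is a dict: "t": time; "qpos": joint angles; "qvel": joint speeds; "joint_torque": joint torques, N m; "ee_pos": TCP position; "orientation": TCP orientation; "ft_force": force on the tool from outside, world axes, zero at the start; "moment": the same for the moment, N m; "width": finger opening in mm.
Only numpy, scipy, OpenCV 4.12 (cv2) and the standard library are available. Lean on these libraries where they do the work, as an engineer would, in place of code of your own. Each camera call takes 0.05 s, during which the arm holds its last target.

TASK

The dish clamp must be set for the next dish: with a fingertip resting lightly on top of its knurled wheel, roll the wheel stroke by stroke until the moving jaw has closed the gap to the gauge mark, that is, until the white pointer on the jaw stands exactly opposite the white pointer of the black gauge clip. Move the jaw by the wheel alone, leave the bottle, the objective and the small dish standing where they are without lifting them, and take the finger away at the end.

Things in the scene. Friction and masses are not known exactly. Their poses are not given: they have to be found in the camera images.
- clamp_base: Bed of the dish clamp, fixed to the bench: aluminium, 90 (x) x 235 (y) x 12 mm. On it a sprung grey deck carries a fixed dark jaw at the -y end (rubber face at y -67 mm), the moving jaw in the middle and the knurled wheel at the +y end. Origin on the bench on the centre line; bed from y -100 to +135 mm. y is the jaw's travel; the -x side, towards the robot, has a white scale. Place and yaw vary.
- jaw: Moving jaw: dark steel block 56 x 24 mm, top 62 mm over the bench, with a white pointer 4 mm wide, 16 mm long on its -x side at 36 mm height. Origin at bench height, on the bed's centre line, in the plane of the pointer; axes as clamp_base. Runs along y from +15 mm in clamp_base (gap between the jaws 70 mm) towards -y as the gap closes. Not to be touched.
- gauge_rider: Gauge clip, black, 18 x 24 x 33 mm, fixed against the bed's -x edge, with a white pointer 4 mm wide on top (top 39 mm over the bench). Origin at bench height in the plane of the pointer; axes as clamp_base. The gap is set when the jaw's origin has y = 0 in this frame (y > 0: still too open). It stands 12 to 35 mm to the -y side of clamp_base's origin; the jaw has 15 to 50 mm to go.
- wheel_top (a point): Top of the wheel, mid-width, 90 mm over the bench at rest, 9 mm above its bearing cheeks: the clamp's highest point, where the finger goes. Axes as clamp_base. Wheel and deck give downwards: they start to sink at about 4 N, add 0.6 N per mm, meet a stop after 9 mm (about 9 N), and rise when let go. 5 to 8 mm down grips well for rolling; over 30 N is too hard. Does not turn with the wheel.
- wheel: Knurled steel wheel, radius 30 mm, width 46 mm, origin mid-width on its axis (along clamp_base's x); turns 4.4 rad. Its top rolled towards the jaws (clamp_base's -y) closes the gap, towards +y opens it. The jaw moves half as far as the fingertip rolls (15 mm per rad). Friction holds it where left; rolling needs about 1 N. A finger drawn level over the top, 18 mm either side, does not slip.
- oil_bottle: Brown glass bottle with a black cap, 26 mm across, 58 mm high, loose, behind the clamp. Origin under its centre. Bystander.
- spare_objective: Microscope objective standing on end, 25 mm across, 40 mm high, loose, beyond the wheel's end of the clamp. Origin under its centre. Bystander.
- dish_d: Small round lidded culture dish lying flat, 35 mm across, 11 mm high, loose, on the robot's side of the clamp. Origin under its centre. Bystander.

How it is judged (in metres and radians):
On the way:
1. a fingertip bears on the knurled wheel (contact force between wheel and the fingers above 1 N), for 0.2 s.
At the end, for the whole second after the job is handed in: The jaw's pointer stands opposite the gauge clip's pointer within 2.5 mm along the travel, and the wheel is at rest (y of jaw in the frame of gauge_rider between -0.0025 and 0.0025 m and angular speed of wheel below 0.05 rad/s); the robot touches nothing.
It fails at once if the jaw is pushed directly (more than 2 N from the robot) (contact force between jaw and the fingers above 2 N or contact force between jaw and the arm above 2 N).
It fails at once if the wheel is pressed with more than 30 N (contact force between wheel and the fingers above 30 N or contact force between wheel and the arm above 30 N).
It fails at once if the bottle is lifted, tipped over or moved more than 20 mm (distance of oil_bottle from where it was at the start of the episode above 0.02 m or angle between oil_bottle's own z axis and vertical above 0.6 rad).
It fails at once if the objective is lifted, tipped over or moved more than 20 mm (distance of spare_objective from where it was at the start of the episode above 0.02 m or angle between spare_objective's own z axis and vertical above 0.6 rad).
It fails at once if the small dish is lifted or moved more than 20 mm (distance of dish_d from where it was at the start of the episode above 0.02 m).
It also fails if it takes over 40 s, if anything falls off the work surface, if the arm or the gripper's body presses on something with over 40 N, if the wrist force passes 120 N, or if a joint passes its speed limit or range.

## Working session

There is one attempt and no reset: what is moved stays moved. The work goes in short steps, Python scripts to look and compute and a shell command to move; the robot and the scene stay as the last step left them, time stands still between calls to the robot, and variables do not carry over. Pictures are saved under pics/ and viewed, and the job is handed in when it is done.

```bash
mkdir -p pics; cat > h.py <<'E'
import numpy as np, cv2
from workcell import ctrl
def toW(im,p):
    R=cv2.Rodrigues(np.array(im["rvec"],float))[0]; return R.T@(np.array(p,float)-np.array(im["tvec"],float).ravel())
def proj(im,P):
    return cv2.projectPoints(np.array(P,float).reshape(-1,1,3),np.array(im["rvec"],float),np.array(im["tvec"],float),np.array(im["camera_matrix"],float),None)[0].reshape(-1,2)
def ray(im,uv,z):
    R=cv2.Rodrigues(np.array(im["rvec"],float))[0];K=np.array(im["camera_matrix"]);d=R.T@np.linalg.solve(K,[uv[0],uv[1],1.]);c=-R.T@np.array(im["tvec"],float).ravel()
    return c+d*(z-c[2])/d[2]
def save(im,n): cv2.imwrite("pics/"+n,im["pixels"][:,:,::-1])
E
python3 - <<'E'
from h import *
o=ctrl.get_obs();print({k:np.round(v,3) for k,v in o.items()})
for c in ["top","scene"]:
    im=ctrl.get_image(c);save(im,c+"0.png")
    for n in ["wheel_top","wheel","jaw","gauge_rider","clamp_base","oil_bottle","spare_objective","dish_d"]:
        r=ctrl.spot_point(im,n)
        for k in r[:2]: w=toW(im,k["position"]);print(c,n,round(k["score"],2),w.round(1),proj(im,w).round(0))
E
```

```text
{'t': np.float64(0.0), 'qpos': array([ 1.19 ,  0.424,  1.631,  0.   ,  1.089, -0.019]), 'qvel': array([-0.002, -0.001,  0.   , -0.001,  0.002, -0.001]), 'joint_torque': array([-2.0000e-03, -5.4461e+01, -2.7367e+01,  6.4000e-02,  2.3000e-02,
       -0.0000e+00]), 'ee_pos': array([220.994, 584.042, 229.889]), 'orientation': array([ 2.584e+00,  1.785e+00, -2.000e-03]), 'ft_force': array([-0.426, -0.157,  0.413]), 'moment': array([-0.002,  0.032,  0.003]), 'width': np.float64(87.755)}
top wheel_top 0.84 [576.  -13.7  90.5] [[363. 193.]]
top wheel_top 0.62 [ 5.576e+02 -9.910e+01  3.000e-01] [[395. 204.]]
top wheel 0.77 [573.  -12.2  59.7] [[361. 196.]]
top jaw 0.81 [561.3 -89.9   0.6] [[391. 202.]]
top gauge_rider 0.49 [ 501.7 -110.9   -0.6] [[401. 227.]]
top clamp_base 0.74 [ 554.5 -101.6    1.9] [[396. 205.]]
top clamp_base 0.29 [575.3 -11.8  88.6] [[362. 194.]]
top oil_bottle 0.59 [ 666.9 -128.8   -3.4] [[406. 158.]]
top spare_objective 0.45 [602.6  74.2  -1.7] [[322. 186.]]
top dish_d 0.57 [427.7 -59.1   3.2] [[380. 259.]]
top dish_d 0.21 [598.8  72.4  -0.8] [[323. 188.]]
scene wheel_top 0.74 [573.5 -11.2  88.1] [[372. 160.]]
scene wheel_top 0.33 [555.4 -97.   -2.2] [[406. 187.]]
scene wheel 0.74 [603.4  68.9  -3. ] [[328. 205.]]
scene wheel 0.55 [573.4 -12.1  56. ] [[371. 173.]]
scene jaw 0.66 [554.9 -83.8  -1.5] [[402. 189.]]
scene gauge_rider 0.57 [ 504.8 -108.7   -2.2] [[428. 197.]]
scene clamp_base 0.7 [552.3 -93.4  -2.7] [[406. 189.]]
scene clamp_base 0.21 [ 669.9 -130.7   -3.4] [[382. 158.]]
scene oil_bottle 0.65 [ 670.  -128.7   -2.8] [[382. 158.]]
scene oil_bottle 0.28 [573.5 -11.   58.6] [[371. 173.]]
scene spare_objective 0.77 [6.013e+02 7.090e+01 4.000e-01] [[328. 204.]]
scene dish_d 0.52 [6.052e+02 7.390e+01 4.000e-01] [[326. 204.]]
scene dish_d 0.46 [423.2 -59.6  -6.4] [[441. 230.]]
```

```bash
python3 - <<'E'
import cv2
for n in ["top","scene"]:
    a=cv2.imread(f"pics/{n}0.png")[130:290,280:480];cv2.imwrite(f"pics/{n}0c.png",cv2.resize(a,(740,592),interpolation=cv2.INTER_CUBIC))
E
```

```text
(no output)
```

View pics/top0.png

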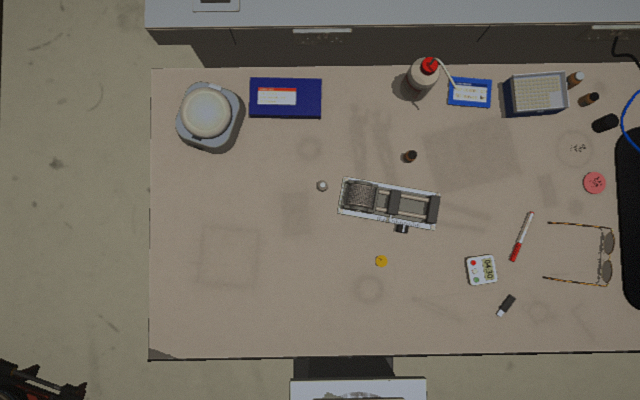

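View pics/scene0.png

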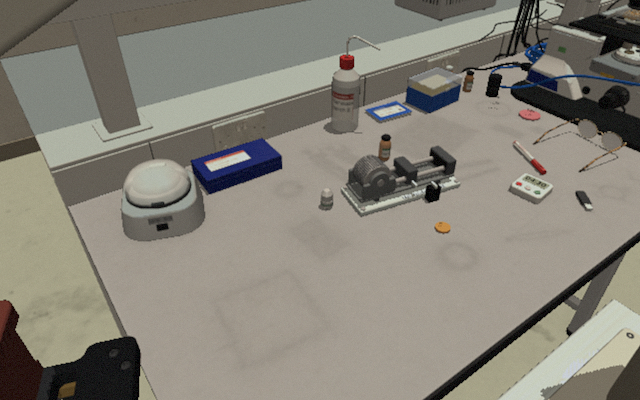

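```bash
ls pics
```

```text
scene0.png
scene0c.png
top0.png
top0c.png
```

The top view shows the clamp from (338,180) to (440,230), with the wheel at (360,195), the bottle at (410,156), the objective at (322,186) and the dish at (381,261). The detections match these positions.

View pics/top0c.png

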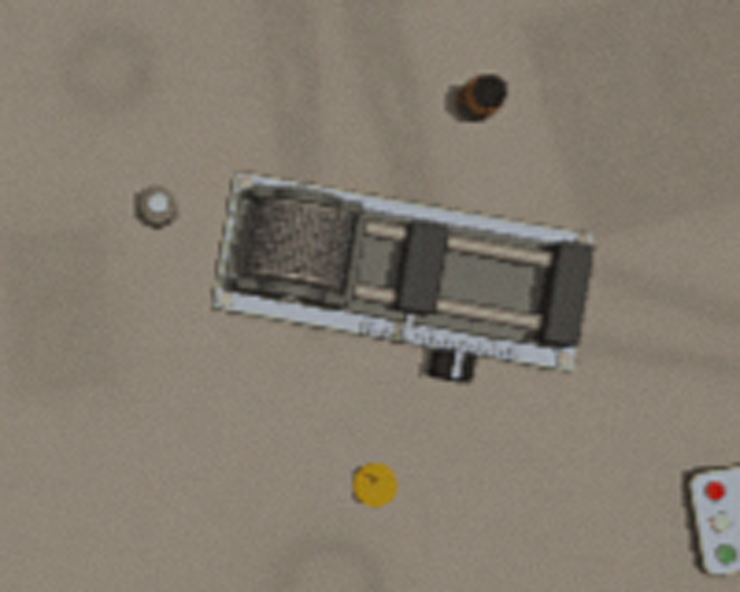

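View pics/scene0c.png

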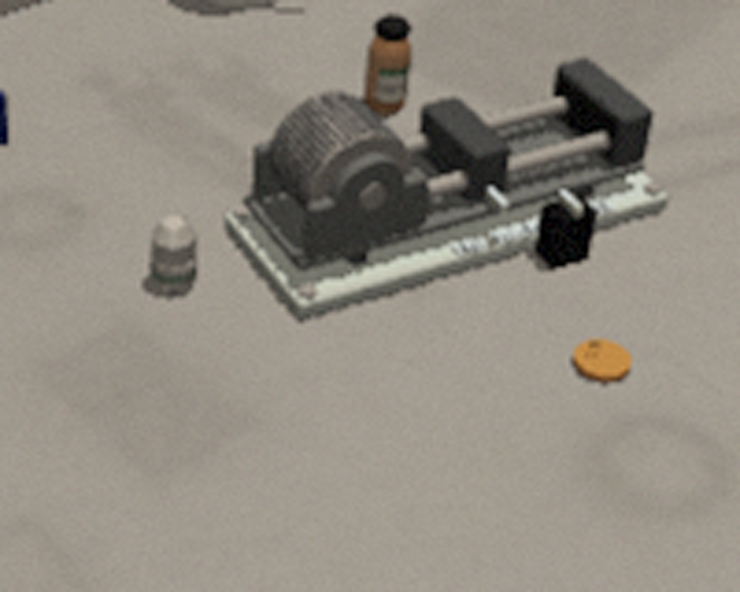

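```bash
cat >> h.py <<'E'
def tooldelta(target):
    from scipy.spatial.transform import Rotation as Ro
    o=ctrl.get_obs();return Ro.from_rotvec(o["orientation"]).as_matrix().T@(np.array(target)-o["ee_pos"])
E
python3 - <<'E'
from h import *
im=ctrl.get_image("top")
f=lambda x,y:(280+(x+.5)/3.7-.5,130+(y+.5)/3.7-.5)
c=[ray(im,f(*p),12) for p in [(215,308),(575,370),(237,175),(592,240)]]
for p in c: print(p.round(1))
for a,b in [(1,0),(3,2)]:
    d=c[a]-c[b];print(np.linalg.norm(d),np.degrees(np.arctan2(d[1],d[0])))
print(sum(c)/4)
j=ray(im,f(409,328),36);g=ray(im,f(458,362),39);print(j,g)
for yaw in [-.2,-.23,-.26]:
    yv=np.array([-np.sin(yaw),np.cos(yaw),0]);print(yaw,(j-g)@yv)
s=ctrl.get_image("scene")
f2=lambda x,y:(280+(x+.5)/3.7-.5,130+(y+.5)/3.7-.5)
j2=ray(s,f2(497,197),36);g2=ray(s,f2(572,202),39);print(j2,g2,(j2-g2)@np.array([.228,.974,0]))
E
```

```text
[537.2  39.3  12. ]
[ 494.1 -189.7   12. ]
[622.4  23.5  12. ]
[ 577.1 -203.3   12. ]
232.95062652392613 -100.65261617081156
231.36093984820843 -101.27842512978005
[557.67494774 -82.55870174  12.        ]
[521.63282904 -80.78543022  36.        ] [ 499.86509176 -110.36236846   39.        ]
-0.2 33.311950450064785
-0.23 33.7606256773546
-0.26 34.17891862030866
[521.16254222 -79.24940524  36.        ] [ 492.10822553 -105.0162608    39.        ] 31.721301527665364
```

```bash
python3 -m handwheel '[[[0,0,-0.09],[0,0,0],0],[[0,0,-0.082],[0,0,0],0],[[0,0,0],[-28,25,0],0],[[0,0,0],[-28,25,0],0],[[0,0,0],[-28,25,0],0],[[0,0,0],[-28,25,0],0],[[0,0,0],[-28,25,0],0],[[0,0,0],[-28,25,0],0],[[0,0,0],[-28,25,0],0],[[0,0,0],[-28,25,0],0]]'
cat > st.py <<'E'
from h import *
from scipy.spatial.transform import Rotation as Ro
o=ctrl.get_obs();R=Ro.from_rotvec(o["orientation"]).as_matrix()
print("t",o["t"],"pos",o["ee_pos"].round(1),"w",round(float(o["width"]),1),"F",np.array(o["ft_force"]).round(2))
print("xdir",round(float(np.degrees(np.arctan2(R[1,0],R[0,0]))),2),"tilt",R[:,2].round(3))
yv=np.array([.19,.982,0]);T=np.array([575,-12.5,0])+16*yv+[0,0,110]
print("delta tool to start+110:",(R.T@(T-o["ee_pos"])).round(1), "along:",((o["ee_pos"]-np.array([575,-12.5,0]))@yv).round(1))
E
python3 st.py
```

```text
t: 1.83
ee_pos: [380.2, 325.4, 230.4]
orientation: [-2.399, -2.024, -0.008]
ft_force: [1.5, 1.2, 0.4]
width: 24.4
t 1.8333 pos [380.2 325.4 230.4] w 24.4 F [1.48 1.2  0.44]
xdir 80.3 tilt [ 0.002  0.006 -1.   ]
delta tool to start+110: [-284.9  249.2  119. ] along: 294.8
```

```bash
python3 -m handwheel '[[[0,0,0.02],[-31,27,2],0],[[0,0,0],[-31,27,6],0],[[0,0,0],[-31,27,10],0],[[0,0,0],[-31,27,10],0],[[0,0,0],[-31,27,10],0],[[0,0,0],[-31,27,10],0],[[0,0,0],[-31,27,10],0],[[0,0,0],[-31,27,10],0],[[0,0,0],[-25,23,6],0],[[0,0,0],[0,0,0],0]]'
python3 st.py
```

```text
t: 2.67
ee_pos: [567.6, 7.7, 159.5]
orientation: [2.424, 1.995, 0.026]
ft_force: [0.1, -0.8, 0.2]
width: 0.5
t 2.6667 pos [567.6   7.7 159.5] w 0.5 F [ 0.05 -0.83  0.18]
xdir 78.89 tilt [ 0.014  0.009 -1.   ]
delta tool to start+110: [-3.  10.5 49.6] along: 18.5
```

```bash
python3 -m handwheel '[[[0,0,0],[-1,4,8],0],[[0,0,0],[-1,4,12],0],[[0,0,0],[-1,2,12],0],[[0,0,0],[0,0,10],0],[[0,0,0],[0,0,6],0],[[0,0,0],[0,0,2],0],[[0,0,0],[0,0,0],0],[[0,0,0],[0,0,0],0],[[0,0,0],[0,0,0],0],[[0,0,0],[0,0,0],0]]'
python3 st.py; python3 - <<'E'
from h import *
for c in ["wrist","scene"]:
    im=ctrl.get_image(c);save(im,c+"1.png")
    for n in ["wheel_top","jaw","gauge_rider"]:
        for k in ctrl.spot_point(im,n)[:2]: print(c,n,round(k["score"],2),toW(im,k["position"]).round(1))
a=cv2.imread("pics/scene1.png")[130:220,300:480];cv2.imwrite("pics/scene1c.png",cv2.resize(a,(800,400),interpolation=cv2.INTER_CUBIC))
E
```

```text
t: 3.5
ee_pos: [575.9, 7.1, 103.4]
orientation: [-2.422, -1.999, -0.022]
ft_force: [0.2, 0.1, 0.5]
width: 0.2
t 3.5 pos [575.9   7.1 103.4] w 0.2 F [0.24 0.1  0.51]
xdir 79.09 tilt [ 0.01  0.01 -1.  ]
delta tool to start+110: [-3.3  2.9 -6.6] along: 19.4
wrist wheel_top 0.85 [575.1  -8.   92.9]
wrist jaw 0.6 [560.2 -86.9  -3.7]
wrist gauge_rider 0.8 [ 509.5 -110.5    2.6]
scene wheel_top 0.94 [575.4 -10.4  82.3]
scene jaw 0.57 [555.2 -85.7  -2. ]
scene gauge_rider 0.69 [ 501.  -110.3   -2.3]
```

View pics/wrist1.png

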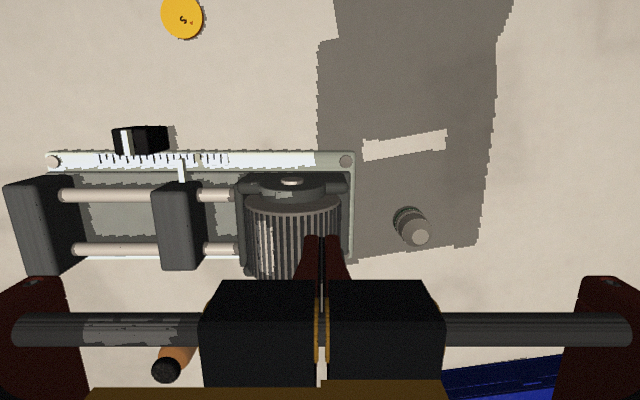

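View pics/scene1c.png

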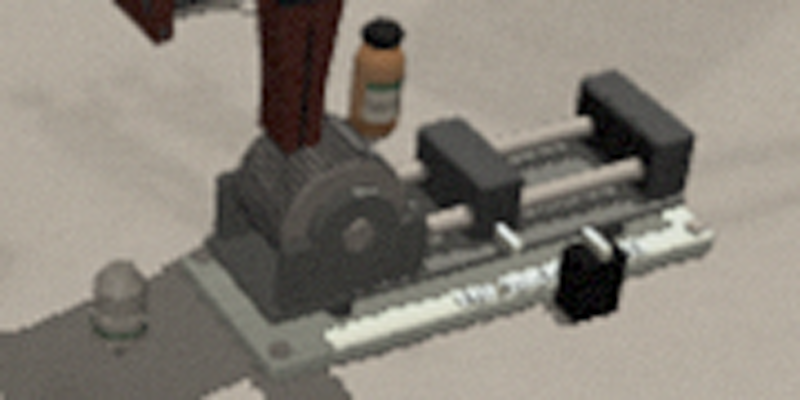

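```bash
cat >> h.py <<'E'
YV=np.array([.19,.982,0])
def gap(im,j,g):
    a=ray(im,j,36+0);b=ray(im,g,39);return (a-b)@YV
E
python3 - <<'E'
from h import *
im=ctrl.get_image("wrist")
print(gap(im,(182,172),(123,142)), ray(im,(182,172),36), ray(im,(123,142),39))
a=im["pixels"][110:210,80:220,::-1];cv2.imwrite("pics/w1c.png",cv2.resize(a,(784,560),interpolation=cv2.INTER_CUBIC))
E
python3 -m handwheel '[[[0,0,0],[0,0,2],0],[[0,0,0],[0,0,2],0],[[0,0,0],[0,0,2],0],[[0,0,0],[0,0,2],0],[[0,0,0],[0,0,2],0],[[0,0,0],[0,0,2],0],[[0,0,0],[0,0,1],0],[[0,0,0],[0,0,0],0],[[0,0,0],[0,0,0],0],[[0,0,0],[0,0,0],0]]';python3 st.py
```

```text
34.90990588230926 [524.97805511 -79.97729436  36.        ] [ 497.94584841 -110.29683266   39.        ]
t: 4.78
ee_pos: [576.6, 8.1, 91.0]
orientation: [-2.423, -1.996, -0.025]
ft_force: [-1.3, 1.0, 5.7]
width: 0.4
t 4.7833 pos [576.6   8.1  91. ] w 0.4 F [-1.32  1.02  5.75]
xdir 78.99 tilt [ 0.011  0.012 -1.   ]
delta tool to start+110: [ -4.2   2.5 -19. ] along: 20.5
```

View pics/w1c.png

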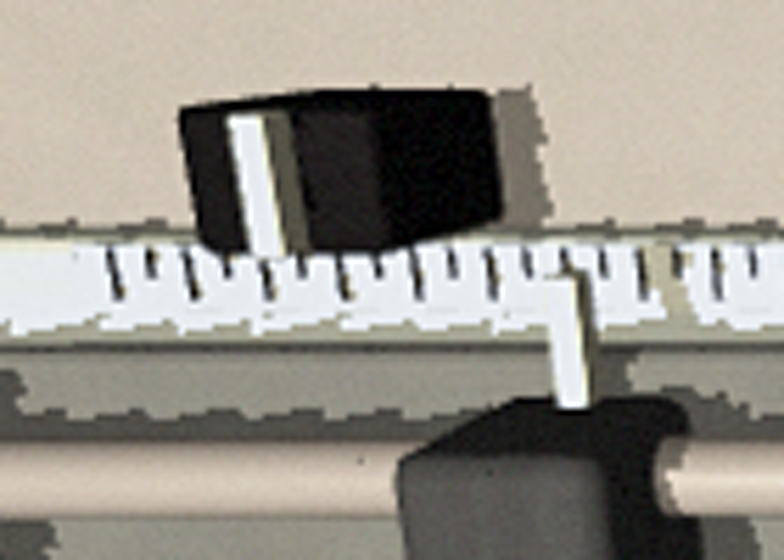

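Wheel is engaged at about 6 N. First stroke, level.

```bash
python3 -m handwheel '[[[0,0,0],[-3,0,0],0],[[0,0,0],[-4,0,0],0],[[0,0,0],[-4,0,0],0],[[0,0,0],[-4,0,0],0],[[0,0,0],[-4,0,0],0],[[0,0,0],[0,0,0],0],[[0,0,0],[0,0,0],0],[[0,0,0],[0,0,0],0],[[0,0,0],[0,0,0],0],[[0,0,0],[0,0,0],0]]';python3 st.py
python3 - <<'E'
from h import *
im=ctrl.get_image("wrist");save(im,"w2.png")
E
```

```text
t: 5.62
ee_pos: [573.8, -7.6, 94.6]
orientation: [-2.421, -1.994, -0.032]
ft_force: [-1.4, 0.1, 5.1]
width: 0.0
t 5.6167 pos [573.8  -7.6  94.6] w 0.0 F [-1.39  0.09  5.14]
xdir 78.94 tilt [ 0.013  0.017 -1.   ]
delta tool to start+110: [ 11.7   2.2 -15.2] along: 4.6
```

View pics/w2.png

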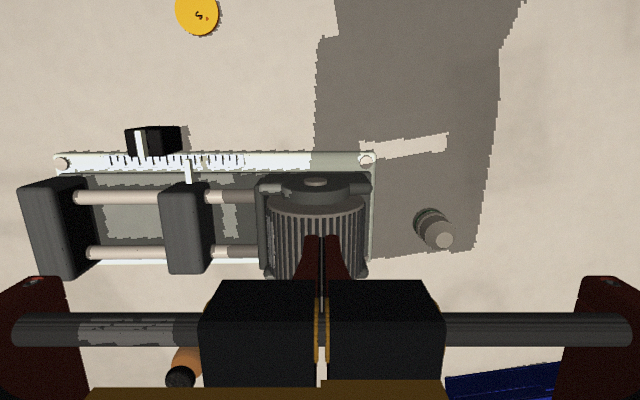

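```bash
python3 -m handwheel '[[[0,0,0],[0,0,1.5],0],[[0,0,0],[0,0,1.5],0],[[0,0,0],[-3,0,0.7],0],[[0,0,0],[-4,0,0.5],0],[[0,0,0],[-4,0,0.5],0],[[0,0,0],[-4,0,0.5],0],[[0,0,0],[-4,0,0.5],0],[[0,0,0],[0,0,0.4],0],[[0,0,0],[0,0,0.4],0],[[0,0,0],[0,0,0.4],0]]';python3 st.py
cat > g.py <<'E'
import sys
from h import *
im=ctrl.get_image("wrist");save(im,sys.argv[1]+".png")
a=im["pixels"][100:200,100:240,::-1];cv2.imwrite("pics/"+sys.argv[1]+"c.png",cv2.resize(a,(784,560),interpolation=cv2.INTER_CUBIC))
np.savez("last.npz",**{k:im[k] for k in("camera_matrix","rvec","tvec")})
E
cat > gg.py <<'E'
import sys
from h import *
im=dict(np.load("last.npz"));v=list(map(float,sys.argv[1:]))
f=lambda x,y:(100+(x+.5)/5.6-.5,100+(y+.5)/5.6-.5)
print("gap",gap(im,f(*v[:2]),f(*v[2:])),ray(im,f(*v[:2]),36),ray(im,f(*v[2:]),39))
E
python3 g.py w3
```

```text
t: 6.5
ee_pos: [570.6, -25.8, 91.3]
orientation: [-2.421, -1.994, -0.035]
ft_force: [-2.4, 0.0, 6.4]
width: 0.2
t 6.5 pos [570.6 -25.8  91.3] w 0.2 F [-2.4   0.01  6.39]
xdir 78.96 tilt [ 0.014  0.018 -1.   ]
delta tool to start+110: [ 30.3   1.9 -18.1] along: -13.9
```

View pics/w3c.png

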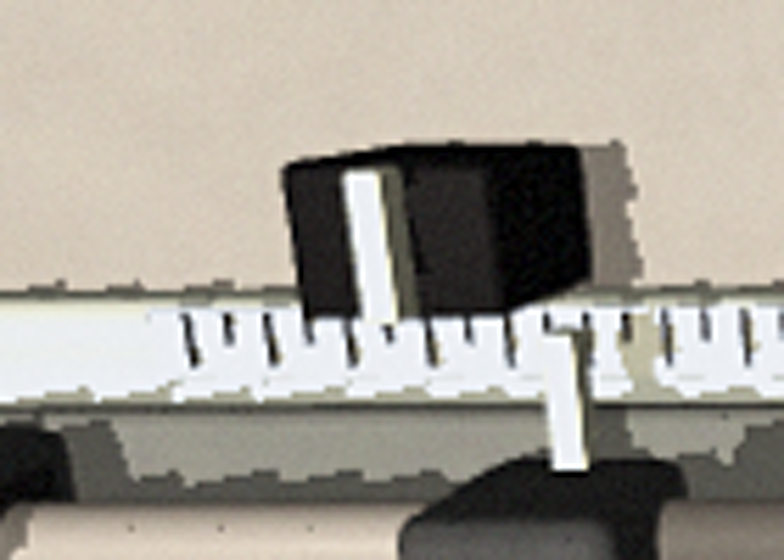

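```bash
python3 gg.py 568 400 370 245; python3 -m handwheel '[[[0,0,0],[0,0,-6],0],[[0,0,0],[0,0,-8],0],[[0,0,0],[0,0,-8],0],[[0,0,0],[6,0,-2],0],[[0,0,0],[10,0,0],0],[[0,0,0],[10,0,0],0],[[0,0,0],[6,0,0],0],[[0,0,0],[0,0,0],0],[[0,0,0],[0,0,0],0],[[0,0,0],[0,0,0],0]]';python3 st.py;python3 g.py w4
```

```text
gap 18.833000631337196 [519.99506497 -93.94763014  36.        ] [ 498.55733098 -108.97800812   39.        ]
t: 7.38
ee_pos: [577.2, 9.8, 118.0]
orientation: [-2.419, -1.996, -0.035]
ft_force: [-0.0, -0.3, 0.5]
width: 0.5
t 7.3833 pos [577.2   9.8 118. ] w 0.5 F [-0.03 -0.28  0.48]
xdir 79.04 tilt [ 0.014  0.018 -1.   ]
delta tool to start+110: [-6.5  2.   7.9] along: 22.3
```

View pics/w4c.png

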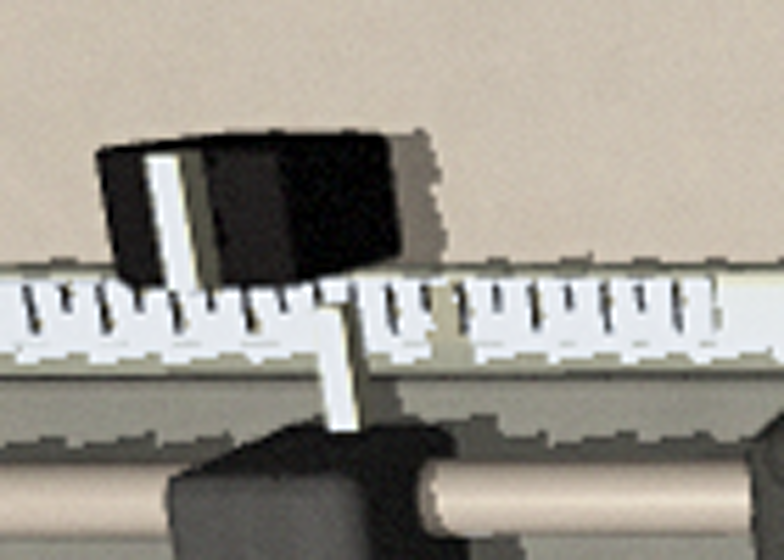

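```bash
python3 gg.py 338 365 172 220; python3 -m handwheel '[[[0,0,0],[-1,0,8],0],[[0,0,0],[-1,0,8],0],[[0,0,0],[0,0,3],0],[[0,0,0],[0,0,2],0],[[0,0,0],[0,0,2],0],[[0,0,0],[0,0,2],0],[[0,0,0],[0,0,1],0],[[0,0,0],[0,0,1],0],[[0,0,0],[0,0,0.4],0],[[0,0,0],[0,0,0.4],0]]';python3 st.py
```

```text
gap 16.420757911863433 [520.12915432 -96.34294327  36.        ] [ 498.47860183 -108.87568557   39.        ]
t: 8.27
ee_pos: [577.2, 8.0, 88.7]
orientation: [-2.421, -1.989, -0.037]
ft_force: [-1.6, 2.4, 6.9]
width: 0.1
t 8.2667 pos [577.2   8.   88.7] w 0.1 F [-1.64  2.43  6.94]
xdir 78.8 tilt [ 0.013  0.021 -1.   ]
delta tool to start+110: [ -4.1   1.9 -21.3] along: 20.6
```

```bash
python3 -m handwheel '[[[0,0,0],[-3,0,0.2],0],[[0,0,0],[-4,0,0.2],0],[[0,0,0],[-4,0,0.3],0],[[0,0,0],[-4,0,0.4],0],[[0,0,0],[-4,0,0.5],0],[[0,0,0],[-4,0,0.5],0],[[0,0,0],[-3,0,0.5],0],[[0,0,0],[0,0,0.4],0],[[0,0,0],[0,0,0.4],0],[[0,0,0],[0,0,0.4],0]]';python3 st.py;python3 g.py w5
```

```text
t: 9.1
ee_pos: [573.1, -15.0, 90.2]
orientation: [-2.422, -1.982, -0.046]
ft_force: [-1.7, 1.6, 7.7]
width: 0.4
t 9.1 pos [573.1 -15.   90.2] w 0.4 F [-1.71  1.62  7.74]
xdir 78.59 tilt [ 0.015  0.028 -0.999]
delta tool to start+110: [ 19.4   1.5 -19.2] along: -2.8
```

View pics/w5c.png

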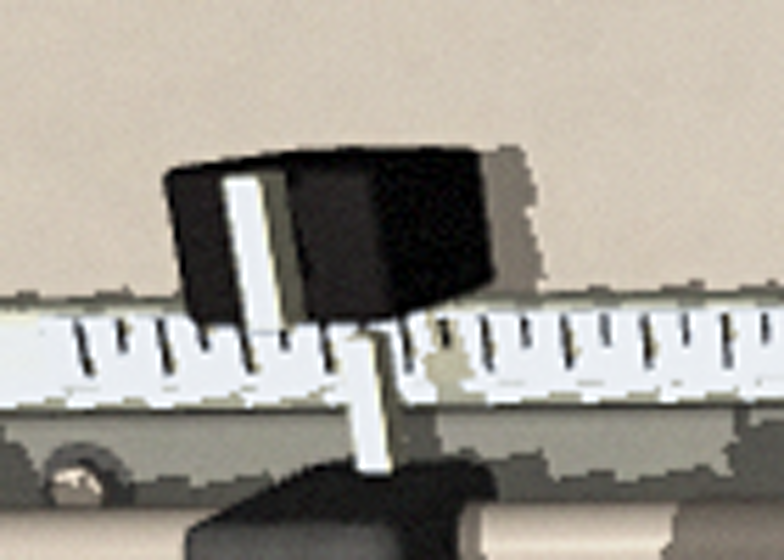

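```bash
python3 gg.py 368 405 253 250;  python3 -m handwheel '[[[0,0,0],[-2,0,0.5],0],[[0,0,0],[-3,0,0.5],0],[[0,0,0],[-3,0,0.5],0],[[0,0,0],[-2,0,0.5],0],[[0,0,0],[0,0,0.4],0],[[0,0,0],[0,0,0.3],0],[[0,0,0],[0,0,-6],0],[[0,0,0],[0,0,-8],0],[[0,0,0],[0,0,-8],0],[[0,0,0],[0,0,0],0]]';python3 st.py;python3 g.py w6
```

```text
gap 8.558653042778802 [ 517.8208917  -103.89247527   36.        ] [ 498.48054629 -108.86598587   39.        ]
t: 9.98
ee_pos: [571.0, -26.6, 113.9]
orientation: [-2.423, -1.979, -0.047]
ft_force: [0.9, -0.8, 0.1]
width: 0.5
t 9.9833 pos [571.  -26.6 113.9] w 0.5 F [ 0.86 -0.78  0.11]
xdir 78.47 tilt [ 0.016  0.029 -0.999]
delta tool to start+110: [30.5  0.9  4.8] along: -14.6
```

View pics/w6c.png

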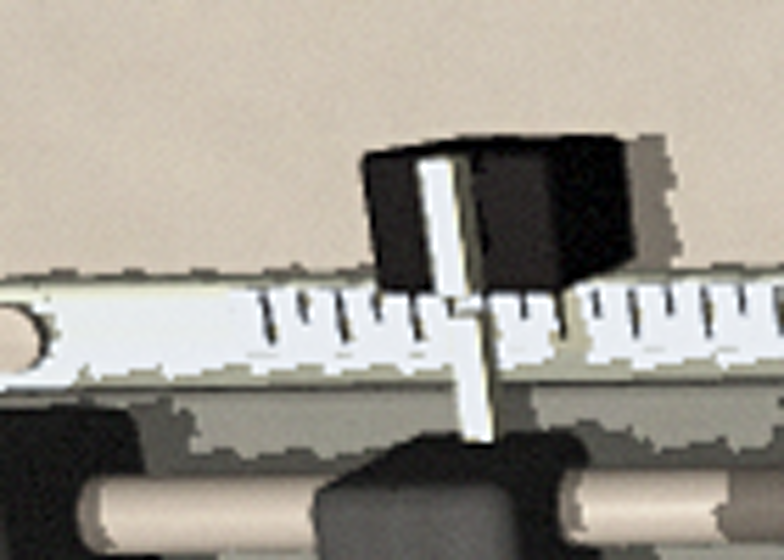

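```bash
python3 gg.py 475 375 443 225; python3 gg.py 468 318 455 288
```

```text
gap 0.24870691519543847 [ 517.23341461 -112.3374046    36.        ] [ 498.39670393 -108.94609288   39.        ]
gap -0.08410548766797553 [ 510.12812527 -110.87834911   36.        ] [ 506.02921583 -109.99963395   39.        ]
```

Wrist view shows the jaw pointer opposite the gauge pointer, with a gap of about 0. I'll retreat upward and check with other views.

```bash
python3 -m handwheel '[[[0,0,0],[0,0,-10],0],[[0,0,0],[0,0,-15],0],[[0,0,0],[0,0,-15],0],[[0,0,0],[10,0,-15],0],[[0,0,0],[20,0,-10],0],[[0,0,0],[20,0,0],0],[[0,0,0],[10,0,0],0],[[0,0,0],[0,0,0],0],[[0,0,0],[0,0,0],0],[[0,0,0],[0,0,0],0]]';python3 st.py
python3 - <<'E'
from h import *
for c,(x,y,w,h) in {"wrist":(60,120,200,150),"scene":(400,160,60,45),"top":(370,190,60,45)}.items():
    im=ctrl.get_image(c)
    a=im["pixels"][y:y+h,x:x+w,::-1];cv2.imwrite(f"pics/{c}7c.png",cv2.resize(a,(800,600),interpolation=cv2.INTER_CUBIC))
    np.savez(c+"7.npz",**{k:im[k] for k in("camera_matrix","rvec","tvec")})
    P={n:toW(im,r[0]["position"]) for n in["jaw","gauge_rider"] if (r:=ctrl.spot_point(im,n))}
    print(c,{k:v.round(1) for k,v in P.items()}, (P["jaw"]-P["gauge_rider"])@YV if len(P)==2 else "")
E
```

```text
t: 10.87
ee_pos: [580.5, 31.5, 186.0]
orientation: [-2.423, -1.978, -0.044]
ft_force: [0.1, 0.4, 0.0]
width: 0.4
t 10.8667 pos [580.5  31.5 186. ] w 0.4 F [0.11 0.36 0.05]
xdir 78.46 tilt [ 0.013  0.029 -1.   ]
delta tool to start+110: [-30.5   2.7  75.2] along: 44.2
wrist {'jaw': array([ 553.5, -122.5,   -3.7]), 'gauge_rider': array([ 511. , -109.7,    1.3])} -4.517779628843476
scene {'jaw': array([ 548.4, -117.8,   -3.3]), 'gauge_rider': array([ 502.7, -112.5,   -1.4])} 3.469839208698647
top {}
```

View pics/wrist7c.png

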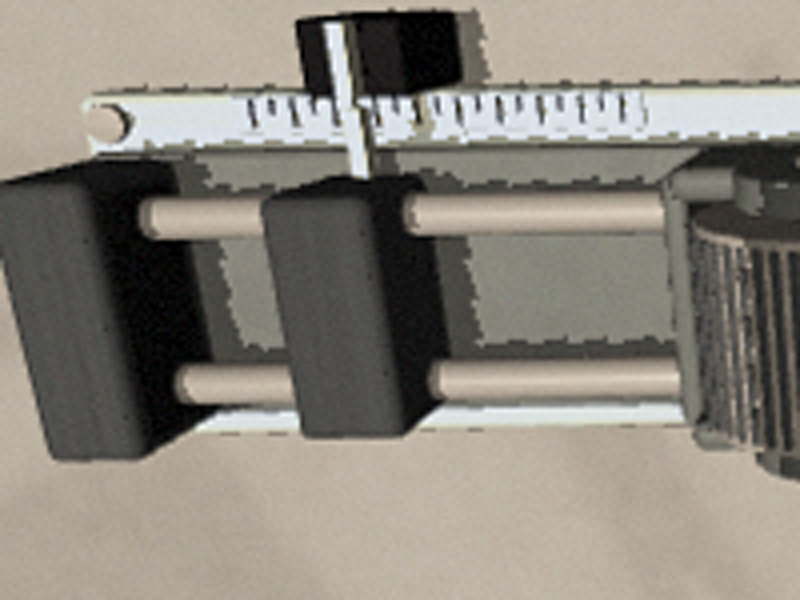

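View pics/scene7c.png

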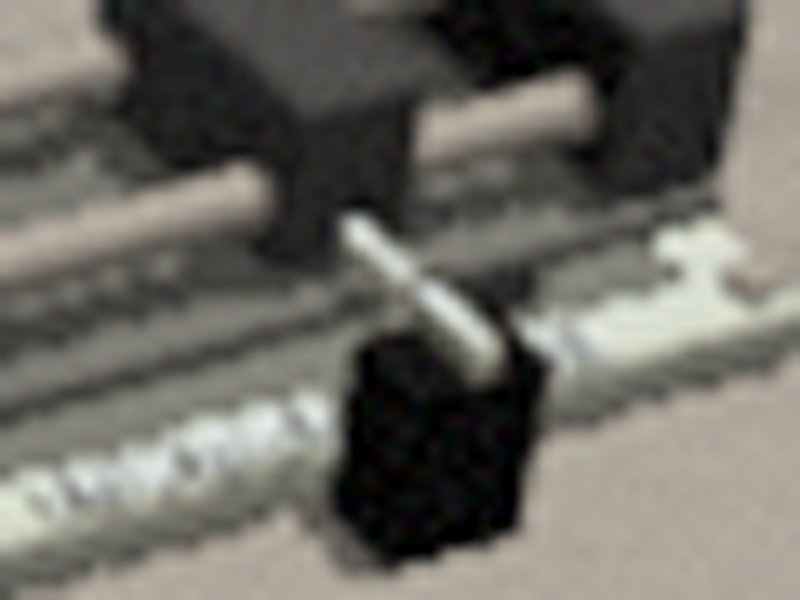

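View pics/top7c.png

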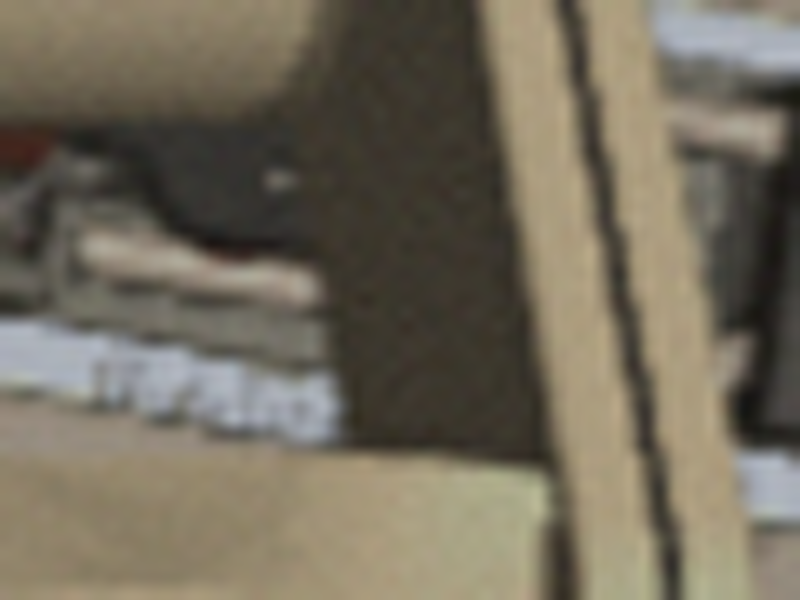

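```bash
python3 - <<'E'
from h import *
for c,x0,y0,s,j,g in [("wrist",60,120,4,[(351,112),(361,170)],[(334,30),(347,90)]),("scene",400,160,13.33,[(350,225),(405,275)],[(430,293),(487,348)])]:
    im=dict(np.load(c+"7.npz"));f=lambda p:(x0+(p[0]+.5)/s-.5,y0+(p[1]+.5)/s-.5)
    J=[ray(im,f(p),38) for p in j];G=[ray(im,f(p),39) for p in g]
    print(c,[[round(gap_,2) for gap_ in [(a-b)@YV for b in G]] for a in J],np.round(J+G,1).tolist())
E
```

```text
wrist [[np.float64(0.28), np.float64(-0.41)], [np.float64(0.39), np.float64(-0.3)]] [[510.4, -110.9, 38.0], [523.4, -113.3, 38.0], [492.4, -107.7, 39.0], [505.5, -109.5, 39.0]]
scene [[np.float64(-0.16), np.float64(-0.58)], [np.float64(-0.22), np.float64(-0.63)]] [[521.5, -111.8, 38.0], [507.6, -109.2, 38.0], [501.3, -107.7, 39.0], [486.7, -104.5, 39.0]]
```

Two cameras agree that the gap is within about 0.5 mm, and the finger is well clear.

```bash
python3 -c "
from workcell import ctrl
print(ctrl.get_obs()['ft_force']);print(ctrl.close_job())"
```

```text
[0.79565029 0.7234229  0.0430046 ]
the job is handed in; nothing more can be done
None
```

I rolled the wheel with the closed fingertips in two strokes, and the jaw's pointer now stands opposite the gauge clip's pointer. I handed the job in at about 11 s of the 40 s allowed.

- **Jaw position:** my pixel measurements put the remaining offset at −0.6 to +0.4 mm in both the wrist and scene views, against the 2.5 mm allowed.
- **Contact force:** the force readings while pressing were about 5 to 8 N. I only read them at the end of each call, so I did not see any peaks in between.
- **Finger clear:** I raised it to 186 mm over the bench, and the last force reading was about 1 N, the same as sensor noise with the arm in free air.

Some checks disagreed or could not be done:
- **Networks:** their point estimates of the jaw offset were −4.5 mm from the wrist view and +3.5 mm from the scene view. They are only good to about 4 mm, so I relied on the pointer pixels.
- **Top camera:** the arm blocked its view for the final check.
- **Bystanders:** I did not measure the bottle, the objective or the small dish again at the end. The finger came down only on the wheel, and otherwise stayed above the height of all three.

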